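# Close the sanding-dust filter: seat its cover and spin the wing nut down

### The arm

A 6-joint arm with a two-finger parallel gripper is mounted at the origin on the work surface; the furniture and walls round the work are solid. World frame = base frame: x ahead of the robot, y to its left, z up, the work surface at z = 0. Lengths are in m, angles in rad, forces in N, time in s.
With the tool pointing down it reaches from about 0.3 to 0.775 m from the base axis. Payload 14.6 kg.
Tool frame: the origin (TCP) lies midway between the tips of the shut fingers; the grasp point (between the pads) lies 19 mm behind it; z points along the fingers, y is the line along which they close (so a half turn about z gives the same grasp; the last joint's range is limited). The gripper opens to 94 mm and grips with 3 to 60 N. Pads are 16 mm wide; open, the fingers measure 119 mm over their backs; the gripper's body (75 mm by 177 mm) begins 78 mm behind the grasp point.
Start: joints at [1.249, 0.3, 1.521, -0, 1.321, -0.067], TCP at [0.139, 0.532, 0.205] pointing down, gripper open.
Joint ranges: [-3.03, 3.03], [-0.79, 2.21], [0.23, 2.52], [-1.04, 4.18], [0, 3.07], [-2.55, 2.55]. Speed limits (rad/s): [2.22, 2.22, 2.57, 3.14, 3.14, 3.14].

### API

Orientations are given as a 3x3 rotation matrix whose columns are the frame's x, y, z axes.
In Python, from plant import env gives the robot as it stands. Calls block until the motion is done:
- env.goto(position, orientation): joint-space move of the TCP to a pose.
- env.move_linear(position, feed=0.15, rotation=None): straight line of the TCP; rotation=None keeps the orientation; feed is the mean speed in m/s.
- env.set_joints(angles): joint-space move.
- env.move_gripper(opening, grasp_force=None): finger opening in m; grasp_force is the grip in N (None keeps the last); returns when the fingers have stopped.
- env.sleep(seconds).
- env.ik(position, orientation): joint angles nearest the present ones, or None.
- env.sense(): the state.
- env.get_image(name): name is "scene" or "top"; returns the picture (420x560x3 uint8, red, green, blue); there is no depth.
- env.camera_info(name): a dict with "vfov" (degrees; the focal length in pixels is half the picture's height over the tangent of half this angle, whatever the lens; pixels are square), "cx", "cy" (the principal point, pixels), "k1" (the pictures are not rectified: a ray, as slopes to the right and down, at radius r is drawn at 1 + k1 r^2 times it, then the intrinsics apply), "xyz" and "orientation" of the camera in the world. Camera axes: x right, y down, z forward; pixel columns grow to the right and rows downward; lengths in m; the calibration is good to about 2 mm. A picture is of the moment at which its call begins. camera_info takes no time and is no camera call.
A pose or a line that the arm cannot do raises env.IKError and nothing moves.
- env.sign_off(): hands the job in; it is judged then, once.
The state is a dict: "time_s": time; "qpos": joint angles; "dq": joint speeds; "effort": joint torques, N m; "ee_pos": TCP position; "eef_rot": TCP orientation; "wrist_force": force on the tool from outside, world axes, zero at the start; "wrist_torque": the same for the moment, N m; "opening": finger opening in m; "grip_force": force on a finger pad.
Only numpy, scipy, OpenCV 4.12 (cv2) and the standard library are available. Lean on these libraries where they do the work, as an engineer would, in place of code of your own. Each camera call takes 0.05 s, during which the arm holds its last target. There are 200 camera calls.

### The job

The sanding-dust filter has been blown out and must be closed again. Set its round cover down, without dropping it, over the threaded stud in the middle of the filter housing, then start the wing nut on the stud and spin it clockwise until it is snug, so that the cover is drawn down fully home on the rim of the housing. Let go and leave the marker and the tin where they are.

Things in the scene. Friction and masses are not known exactly. Their poses are not given: they have to be found in the camera images.
- filter_housing: Round grey steel filter pan fixed on the bench, 156 mm across, open on top, rim 70 mm up, a pleated paper element inside, a steel stud standing in the middle; a hose spigot sticks out 30 mm at its local +y side, 18 to 54 mm up. Origin: centre of its underside, on the bench; z up.
- seal_top (a point): Centre of the element's black rubber seal ring (118 mm across), 87 mm above the bench. The seal is springy (3.5 N a mm): under the cover's weight alone the cover's lower edge stays about 4 mm above the rim (74 mm up); drawing it fully home onto the rim (70 mm up) takes about 17 N.
- stud_tip (a point): Point of the stud, on its axis, 135 mm above the bench. The point is 6 mm wide and widens to 13 mm in 11 mm; from 124 mm above the bench downwards runs a coarse right-handed two-start thread, 19 mm across, 16 mm of descent a clockwise turn (2.5 mm a radian). The two threads begin at the housing's local +x and -x.
- cover: Round pressed steel cover, grey like the pan, 159 mm across, 35 mm high, 0.2 to 0.42 kg, right way up on the bench. Origin: centre of its lower edge; z up. Its crown is 15.5 mm up (17 mm on six small ribs); its yaw does not matter.
- hub (a point): Centre of the flat top of the cover's hub, 35 mm above the cover's lower edge. The hub is 45 mm across and nearly straight-sided from 18 to 33 mm up, to be gripped from above; a 23.5 mm hole for the stud runs right down through it. The wing nut seats on the hub's top.
- wing_nut: Steel wing nut, 0.19 to 0.26 kg, right way up on the bench, 22 mm high (26 mm over its ears). Origin: on its axis, at its underside; z up. Collar at its foot 37 mm across, 3 to 4.5 mm high; boss above it 30 mm across. Two ears, 8 mm thick, run along its local +x and -x to 29 mm from the axis, 10 to 26 mm up: grip the boss along local y.
- nut_lugs (a point): On the nut's axis 8 mm up: height of its two thread lugs (0.7 rad long), at local +x and -x in the 22 mm bore (29 mm at the foot). As they pass the thread's ends its underside is 112 mm up (1 mm play either way); it meets the cover at 109, then turns harder (0.1 to 0.3 N m) and is home at 105, 3.1 rad after the ends; 0.1 to 0.6 rad more makes it snug. It stays where let go.
- marker_1: Paint marker lying on the bench near the work, 130 mm long, 18 mm thick. Origin: middle of its underside. Leave it alone.
- compound_tin: Flat round tin of compound standing on the bench near the work, 69 mm across, 27 mm high. Origin: centre of its underside. Leave it alone.
Mind the look-alikes: they are no part of the job. Leave any turquoise look-alike of the wing_nut alone.

How it is judged:
By the outcome, as a careful person would: the job done as asked, in the order asked, and still so for the second after the job is handed in, with the robot touching nothing.
It also fails if it takes over 72 s, if anything falls off the work surface, if the arm or the gripper's body presses on something with over 40 N, if the wrist force passes 120 N, or if a joint passes its speed limit or range.

## Working session

There is one attempt and no reset: what is moved stays moved. The work goes in short steps, each a Python script; the robot and the scene stay as the last script left them, time stands still between calls to the robot, and variables do not carry over. Pictures are saved under pics/ and viewed, at most 10 in all, crops included, and the job is handed in when it is done.

```bash
ls; mkdir -p pics; cat > h.py <<'E'
import numpy as np, cv2
from plant import env
def cam(n):
    c=env.camera_info(n); f=210/np.tan(np.radians(c['vfov'])/2); return c,f
def ray(n,u,v):
    c,f=cam(n); K=np.array([[f,0,c['cx']],[0,f,c['cy']],[0,0,1.]])
    d=np.array([(u-c['cx'])/f,(v-c['cy'])/f]); s=d.copy()
    for _ in range(30): s=d/(1+c['k1']*(s@s))
    R=np.array(c['orientation']); return np.array(c['xyz']),R@np.array([s[0],s[1],1])
def plane(n,u,v,z):
    o,d=ray(n,u,v); return o+d*(z-o[2])/d[2]
def proj(n,P):
    c,f=cam(n); p=np.array(c['orientation']).T@(np.array(P)-c['xyz']); s=p[:2]/p[2]; s=s*(1+c['k1']*(s@s)); return s*f+[c['cx'],c['cy']]
def tri(a,b):
    (o1,d1),(o2,d2)=ray(*a),ray(*b); d1=d1/np.linalg.norm(d1);d2=d2/np.linalg.norm(d2)
    t=np.linalg.lstsq(np.c_[d1,-d2],o2-o1,rcond=None)[0]; p,q=o1+d1*t[0],o2+d2*t[1]; return (p+q)/2,np.linalg.norm(p-q)
def snap(n,f):
    im=env.get_image(n); cv2.imwrite('pics/'+f,im[:,:,::-1]); return im
E
python3 - <<'E'
from h import *
for n in('scene','top'): snap(n,n+'0.png'); print(n,env.camera_info(n))
print(env.sense())
E
```

```text
pics
scene {'vfov': 43.930842572033896, 'cx': 273.7979330812721, 'cy': 218.28281166937975, 'k1': -0.17045136961411653, 'xyz': array([ 1.03633808, -0.52634056,  0.69612565]), 'orientation': array([[ 0.51405873,  0.60644827, -0.60660046],
       [ 0.85771757, -0.35682716,  0.37012829],
       [ 0.00801214, -0.71055955, -0.70359145]])}
top {'vfov': 54.68841178071458, 'cx': 277.2242159177369, 'cy': 215.93466700194196, 'k1': -0.07283998000376772, 'xyz': array([ 0.33443342, -0.17468752,  0.9307862 ]), 'orientation': array([[-1.53539240e-01, -9.65207840e-01,  2.11658987e-01],
       [-9.88142466e-01,  1.49886482e-01, -3.32942921e-02],
       [ 4.11090901e-04, -2.14261214e-01, -9.76776312e-01]])}
{'time_s': 0.1, 'qpos': array([ 1.24938881e+00,  3.00421592e-01,  1.52151686e+00, -1.86012994e-05,
        1.32071328e+00, -6.66099787e-02]), 'dq': array([ 5.01555913e-04, -8.81059501e-04,  1.05603166e-03,  8.17915558e-05,
        4.76597089e-04,  2.49172434e-04]), 'effort': array([ 2.75064049e-03, -5.32645833e+01, -3.53280973e+01,  7.09920796e-02,
        2.35831324e-02, -5.65484333e-05]), 'ee_pos': array([0.13856434, 0.53201201, 0.20494066]), 'eef_rot': array([[-9.67715502e-01,  2.52044852e-01, -3.17465392e-04],
       [ 2.52045046e-01,  9.67714975e-01, -1.01053767e-03],
       [ 5.25151964e-05, -1.05792855e-03, -9.99999439e-01]]), 'wrist_force': array([ 0.03153922, -0.32206302,  0.15415496]), 'wrist_torque': array([ 0.00873751, -0.00527402, -0.06561173]), 'grip_force': 0.0, 'opening': 0.09412814665999152}
```

View pics/scene0.png

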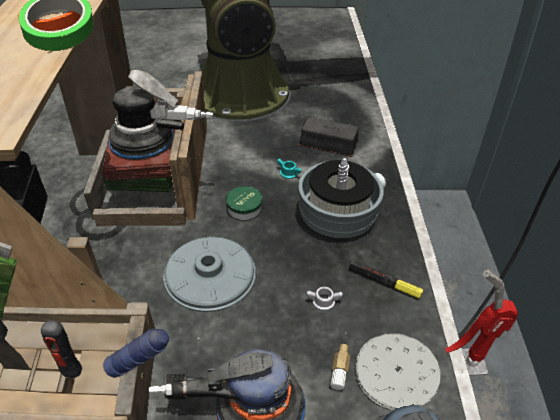

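View pics/top0.png

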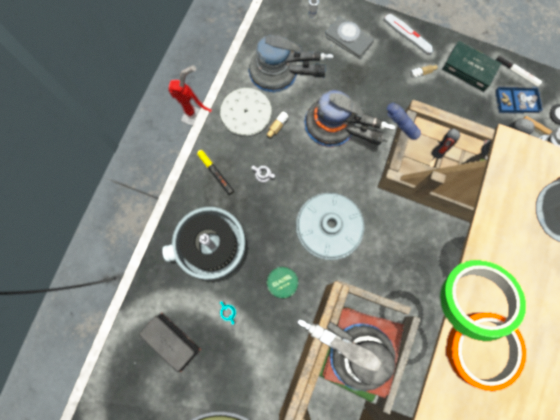

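Scene view: the cover is at (209,270), its hub hole at (208,262). The silver wing nut is at (323,297) and the housing stud tip at about (344,160). The tin is at (244,203) and the marker at (385,280). 

Top view: cover (330,225), silver nut (262,173), housing (209,243), stud (206,240).

Candidates for the nut are silver (323,297) and turquoise (288,168) in the scene view. I choose the silver one. For the cover they are the steel cover (209,270) and the perforated sanding disc (398,370). I choose the one with the hub. One close montage will check both choices.

```bash
python3 - <<'E'
import cv2,numpy as np
s=cv2.imread('pics/scene0.png');t=cv2.imread('pics/top0.png')
def c(im,u,v,h): return cv2.resize(im[v-h:v+h,u-h:u+h],(266,266),interpolation=cv2.INTER_CUBIC)
cv2.imwrite('pics/m.png',np.vstack([np.hstack([c(s,323,297,22),c(s,344,170,22),c(s,208,266,22)]),np.hstack([c(t,262,173,22),c(t,207,242,44),c(t,331,224,44)])]))
E
```

```text
(no output)
```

View pics/m.png

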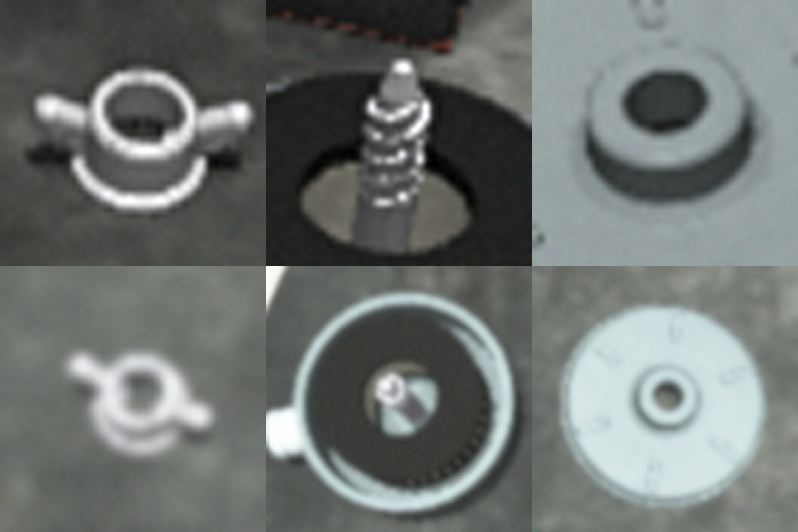

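The montage confirms the silver nut (bore centre at scene (324.2,292.4), top (262.3,170.2)). It also confirms the stud tip at scene (344.0,158.7), top (203.5,238.5), and the cover's hub hole at scene (207.8,260.2), top (331.5,222.8). Next I triangulate, refining with contours.

```bash
python3 - <<'E'
from h import *
np.set_printoptions(precision=4,suppress=True)
P={'nuttop':((324.24,292.4),(262.3,170.2)),'earL':((308,291.9),(252.4,167.2)),'earR':((340.2,293.2),(272.6,174.8)),
'tip':((344,158.7),(203.5,238.5)),'hub':((207.8,260.2),(331.5,222.8)),'spig':((379.5,181),(167.5,254))}
for k,(a,b) in P.items(): print(k,*tri(('scene',*a),('top',*b)))
print('hub planes',plane('scene',207.8,260.2,.035),plane('top',331.5,222.8,.035))
print('nut planes',plane('scene',324.24,292.4,.022),plane('top',262.3,170.2,.022))
print('tip planes',plane('scene',344,158.7,.135),plane('top',203.5,238.5,.135))
# contours: rays to plane, circle fits
def circ(n,mask,z,c0,r):
    cs,_=cv2.findContours(mask.astype(np.uint8),cv2.RETR_EXTERNAL,cv2.CHAIN_APPROX_NONE)
    c=max(cs,key=cv2.contourArea)[:,0]; c=cv2.convexHull(c)[:,0]
    q=np.array([plane(n,*p,z)[:2] for p in c.astype(float)])
    q2=q
    from scipy.optimize import least_squares
    f=least_squares(lambda x:np.hypot(*(q-x[:2]).T)-x[2],[*c0,r],loss='soft_l1',f_scale=.001)
    print(n,z,f.x,np.abs(f.fun).mean())
for n in('scene','top'):
    im=cv2.imread(f'pics/{n}0.png'); hsv=cv2.cvtColor(im,cv2.COLOR_BGR2HSV)
    b=im.astype(int); m=((b[...,0]-b[...,2]>8)&(b[...,1]>95)&(hsv[...,2]>105)) 
    for nm,p in(('cover',P['hub']),('housing',P['tip'])):
        u,v=map(int,p[0] if n=='scene' else p[1]); mm=np.zeros(m.shape,bool); h=55
        if nm=='housing' : u,v=(341,188) if n=='scene' else (212,243); h=46 if n=='scene' else 36
        else: h=50 if n=='scene' else 38; v+=8 if n=='scene' else 3
        mm[v-h:v+h,u-h:u+h]=m[v-h:v+h,u-h:u+h]
        mm=cv2.morphologyEx(mm.astype(np.uint8),cv2.MORPH_CLOSE,np.ones((3,3)))
        c0=plane(n,u,v,.01 if nm=='cover' else .07)[:2]
        print(nm,end=' '); circ(n,mm,.010 if nm=='cover' else .07,c0,.078)
E
```

```text
nuttop [ 0.6443 -0.1889  0.0239] 0.0023137090876939295
earL [ 0.6413 -0.1893  0.0293] 0.05216479545048873
earR [ 0.6454 -0.1896  0.0209] 0.049663836236058086
tip [ 0.4851 -0.0486  0.1324] 0.002339517013290016
hub [ 0.4944 -0.3242  0.0331] 0.00045164377598982627
spig [0.4817 0.0516 0.035 ] 0.005003786496834013
hub planes [ 0.4958 -0.3249  0.035 ] [ 0.4941 -0.3236  0.035 ]
nut planes [ 0.6427 -0.189   0.022 ] [ 0.6455 -0.1879  0.022 ]
tip planes [ 0.4879 -0.0496  0.135 ] [ 0.484 -0.05   0.135]
cover scene 0.01 [ 0.4995 -0.3267  0.0792] 0.0009586635415899645
housing scene 0.07 [ 0.4886 -0.0493  0.0775] 0.0005665938736407809
cover top 0.01 [ 0.4934 -0.3228  0.0792] 0.0003534655567871065
housing top 0.07 [ 0.487  -0.0484  0.0792] 0.0003786605314320755
```

```bash
cat >> h.py <<'E'
def R(a): # tool down, closing axis (tool y) at world angle a
    c,s=np.cos(a),np.sin(a); return np.array([[s,c,0],[-c,s,0],[0,0,-1.]])
def st(t=''):
    s=env.sense(); print(t,'t%.1f'%s['time_s'],'p',np.round(s['ee_pos'],4),'q6 %.2f'%s['qpos'][5],'F',np.round(s['wrist_force'],1),'T',np.round(s['wrist_torque'],2),'open %.4f g %.1f'%(s['opening'],s['grip_force']),flush=True); return s
E
python3 - <<'E'
from h import *
np.set_printoptions(precision=4,suppress=True)
A=tri(('scene',308,291.9),('top',272.6,174.8));B=tri(('scene',340.2,293.2),('top',252.4,167.2));print(A,B)
d=B[0]-A[0]; print('nut x yaw',np.arctan2(d[1],d[0]))
for n,a,b in(('scene',(308,291.9),(340.2,293.2)),('top',(272.6,174.8),(252.4,167.2))):
    p,q=plane(n,*a,.022),plane(n,*b,.022);d=q-p;print(n,p,q,np.arctan2(d[1],d[0]),np.linalg.norm(d))
for n,p in(('scene',(379.5,181)),('top',(167.5,254))):
    q=plane(n,*p,.036)-[.487,-.049,0]; print(n,q,np.arctan2(q[1],q[0])-np.pi/2)
S=np.array([.4865,-.0492])
for a in(0.0,np.pi/2):
    print(env.ik([*S,.16],R(a)))
env.goto([*S,.16],R(0.0)); st('above')
env.move_linear([*S,.100],feed=.12); st('down')
env.move_gripper(0.0,3); st('closed')
E
```

```text
(array([ 0.6296, -0.2109,  0.0235]), np.float64(0.00187374075294381)) (array([ 0.6567, -0.1664,  0.0205]), np.float64(0.001074840802476589))
nut x yaw 1.0237045356418533
scene [ 0.6283 -0.211   0.022 ] [ 0.6574 -0.1677  0.022 ] 0.9805392386620313 0.05217835113918715
top [ 0.6306 -0.2101  0.022 ] [ 0.6565 -0.1659  0.022 ] 1.0408160400393829 0.051220924063626445
scene [-0.0038  0.1024  0.036 ] 0.036758311501180696
top [-0.0069  0.0982  0.036 ] 0.06970087636025224Traceback (most recent call last):
  File "<stdin>", line 11, in <module>
  File "scipy/spatial/transform/_rotation.pyx", line 1143, in scipy.spatial.transform._rotation.Rotation.from_matrix
ValueError: Non-positive determinant (left-handed or null coordinate frame) in rotation matrix 0: [[ 0.  1.  0.]
 [-1.  0.  0.]
 [ 0.  0. -1.]].
```

```bash
sed -i 's/return np.array(\[\[s,c,0\],\[-c,s,0\]/return np.array([[-s,c,0],[c,s,0]/' h.py
python3 - <<'E'
from h import *
S=np.array([.4865,-.0492])
for a in(0.0,np.pi/2): print(env.ik([*S,.16],R(a)))
env.goto([*S,.16],R(0.0)); st('above')
env.move_linear([*S,.100],feed=.12); st('down')
env.move_gripper(0.0,3); st('closed')
E
```

```text
[-1.75707385e-01  2.08978633e-01  1.74573394e+00 -4.44089210e-16
  1.18688008e+00 -1.75707385e-01]
[-1.75707385e-01  2.08978633e-01  1.74573394e+00 -4.44089210e-16
  1.18688008e+00 -1.74650371e+00]
above t2.5 p [ 0.4866 -0.0486  0.16  ] q6 -0.18 F [ 0.   0.9 -0.2] T [-0.09  0.02  0.04] open 0.0939 g 0.0
down t3.2 p [ 0.4868 -0.0491  0.1005] q6 -0.18 F [ 0.4  0.9 -0.1] T [-0.11  0.04  0.02] open 0.0938 g 0.0
closed t4.4 p [ 0.4872 -0.0492  0.1001] q6 -0.18 F [ 5.5  0.6 -4.5] T [-0.02 -1.04  0.02] open 0.0194 g 3.0
```

```bash
python3 - <<'E'
from h import *
S=np.array([.4865,-.0492])
for dx in(.0008,.0016):
    env.move_linear([S[0]+dx,S[1],.100],feed=.05); st(dx)
E
```

```text
0.0008 t4.6 p [ 0.4875 -0.0492  0.1001] q6 -0.18 F [ 2.9 -0.1 -1.6] T [-0.07 -0.53 -0.03] open 0.0184 g 3.0
0.0016 t4.9 p [ 0.4877 -0.0492  0.0999] q6 -0.18 F [-4.3 -0.5  3. ] T [-0.11  0.83 -0.  ] open 0.0182 g 3.0
```

```bash
python3 - <<'E'
from h import *
x=.4876
env.move_gripper(.07)
env.move_linear([x,-.0492,.100],feed=.1,rotation=R(np.pi/2)); st('rot')
env.move_gripper(0.0,3)
y=-.0492
for i in range(4):
    f=st(y)['wrist_force'][1]-.6
    if abs(f)<1.5: break
    y+=np.clip(f*1.3e-4,-.0015,.0015); env.move_linear([x,y,.1],feed=.05)
env.move_gripper(.094); env.move_linear([x,y,.16],feed=.2); st('up')
E
```

```text
rot t7.5 p [ 0.4876 -0.0492  0.1   ] q6 -1.75 F [0.1 1.4 0.5] T [ 0.07 -0.02 -0.03] open 0.0697 g 0.0
-0.0492 t8.4 p [ 0.4876 -0.0491  0.1   ] q6 -1.75 F [-0.   0.1 -0.6] T [ 0.24 -0.    0.01] open 0.0187 g 3.0
up t10.0 p [ 0.4876 -0.0492  0.1601] q6 -1.75 F [ 0.4  0.6 -0.3] T [-0.02  0.   -0.02] open 0.0937 g 0.0
```

```bash
python3 - <<'E'
from h import *
c=[.4950,-.3243]
env.goto([*c,.08],R(np.pi/2))
env.move_linear([*c,.0195],feed=.08); st('down')
env.move_gripper(0.02,15); st('g1')
env.move_gripper(.075)
env.move_linear([*c,.0195],feed=.1,rotation=R(0.0)); st('rot')
env.move_gripper(0.02,35); st('g2')
env.move_linear([*c,.06],feed=.08); st('lift')
E
```

```text
down t12.1 p [ 0.4952 -0.3245  0.0199] q6 -2.21 F [ 0.4  0.4 -0.6] T [ 0.05 -0.03 -0.02] open 0.0940 g 0.0
g1 t12.9 p [ 0.495  -0.3243  0.0195] q6 -2.21 F [-0.1 -1.1 -0.1] T [-0.06  0.05 -0.  ] open 0.0444 g 15.0
rot t15.2 p [ 0.495  -0.3243  0.0195] q6 -0.64 F [-1.1 -0.1  0.2] T [-0.08  0.1  -0.01] open 0.0751 g 0.0
g2 t15.8 p [ 0.495  -0.3243  0.0195] q6 -0.64 F [-0.1 -0.3 -0.5] T [-0.07  0.14  0.03] open 0.0449 g 35.0
lift t16.5 p [ 0.4949 -0.3242  0.0599] q6 -0.64 F [-1.  -0.8 -3.4] T [-0.05  0.08 -0.  ] open 0.0446 g 35.0
```

```bash
python3 - <<'E'
from h import *
S=[.4876,-.0492]
env.move_linear([.495,-.3243,.19],feed=.2)
env.goto([*S,.19],R(0.0)); st('over')
env.move_linear([*S,.145],feed=.1); f0=st('a')['wrist_force']
for z in(.13,.115,.103,.099,.097,.0955,.0945,.0938):
    env.move_linear([*S,z],feed=.06); f=st(z)['wrist_force']-f0
    if np.hypot(f[0],f[1])>12 or f[2]>8: print('stop');break
snap('scene','s1.png')
E
```

```text
over t18.4 p [ 0.4878 -0.05    0.1898] q6 -0.18 F [ 0.3  0.2 -3.5] T [-0.12  0.08 -0.03] open 0.0443 g 35.0
a t19.0 p [ 0.4879 -0.0496  0.1454] q6 -0.18 F [ 0.2  0.7 -3.2] T [-0.05  0.05 -0.02] open 0.0444 g 35.0
0.13 t19.4 p [ 0.4875 -0.0492  0.1298] q6 -0.18 F [-0.1  0.1 -3.1] T [-0.04  0.07  0.01] open 0.0443 g 35.0
0.115 t19.8 p [ 0.4874 -0.0491  0.1146] q6 -0.18 F [-0.3  0.8 -3.1] T [-0.08  0.02 -0.07] open 0.0445 g 35.0
0.103 t20.1 p [ 0.4874 -0.0492  0.1026] q6 -0.18 F [ 0.5  0.4 -3. ] T [-0.    0.06 -0.04] open 0.0440 g 35.0
0.099 t20.4 p [ 0.4875 -0.0492  0.0988] q6 -0.18 F [ 0.  -0.3 -3.5] T [-0.02  0.09 -0.02] open 0.0447 g 35.0
0.097 t20.6 p [ 0.4876 -0.0492  0.0969] q6 -0.18 F [-0.3  0.3 -2.1] T [-0.05  0.04 -0.03] open 0.0440 g 35.0
0.0955 t20.9 p [ 0.4876 -0.0492  0.0954] q6 -0.18 F [ 0.6 -0.4 -3. ] T [-0.08  0.02 -0.02] open 0.0445 g 35.0
0.0945 t21.1 p [ 0.4876 -0.0492  0.0945] q6 -0.18 F [ 0.5 -0.2 -2.9] T [-0.06  0.01  0.03] open 0.0444 g 35.0
0.0938 t21.4 p [ 0.4877 -0.0492  0.0939] q6 -0.18 F [ 0.2  0.5 -1.4] T [-0.06  0.2   0.02] open 0.0441 g 35.0
```

View pics/s1.png

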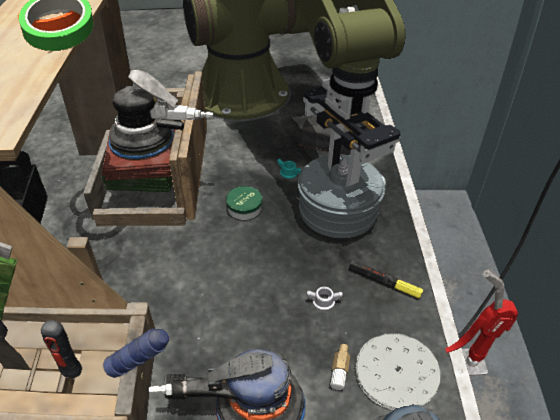

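The picture shows the cover, held, sitting level over the pan (about (341,195)) with the tin, marker and nut undisturbed. I release the cover and centre the nut with two grips, first the ears, then the boss.

```bash
python3 - <<'E'
from h import *
S=[.4876,-.0492]; N=[.6450,-.1887]; x=1.02
env.move_linear([*S,.0932],feed=.03); st('seat')
env.move_gripper(.08); env.move_linear([*S,.17],feed=.2); st('up')
env.goto([*N,.08],R(x-np.pi)); st('over nut')
env.move_linear([*N,.012],feed=.1)
env.move_gripper(.03,8); st('ears')
env.move_gripper(.085)
env.move_linear([*N,.012],feed=.1,rotation=R(x-np.pi/2)); st('rot')
env.move_linear([*N,.007],feed=.05)
env.move_gripper(.015,40); st('boss')
env.move_linear([*N,.10],feed=.1); st('lift')
snap('scene','s2.png');snap('top','t2.png')
a,b=cv2.imread('pics/scene0.png'),0
s=cv2.imread('pics/s2.png');t=cv2.imread('pics/t2.png')
u=proj('scene',[*N,.1]).astype(int);v=proj('top',[*N,.1]).astype(int);w=proj('scene',[*S,.1]).astype(int);print(u,v,w)
c=lambda im,p,h:cv2.resize(im[max(0,p[1]-h):p[1]+h,p[0]-h:p[0]+h],(266,266),interpolation=cv2.INTER_CUBIC)
cv2.imwrite('pics/m2.png',np.hstack([c(s,u,35),c(t,v,35),c(s,w,55)]))
E
```

```text
seat t21.7 p [ 0.4877 -0.0492  0.0933] q6 -0.18 F [0.3 1.2 0.6] T [-0.08  0.24  0.01] open 0.0447 g 35.0
up t22.9 p [ 0.4873 -0.0491  0.1692] q6 -0.18 F [-0.1 -0.3 -0.4] T [-0.07  0.02 -0.  ] open 0.0797 g 0.0
over nut t24.6 p [ 0.6449 -0.1885  0.0798] q6 1.78 F [ 0.5 -0.7 -0.7] T [0.06 0.15 0.04] open 0.0799 g 0.0
ears t26.0 p [ 0.6451 -0.1888  0.0123] q6 1.78 F [-0.9  0.2  2.7] T [-0.06  0.25  0.03] open 0.0546 g 8.0
rot t28.4 p [ 0.645  -0.1887  0.012 ] q6 0.21 F [ 0.3  0.4 -0. ] T [-0.03  0.08 -0.05] open 0.0849 g 0.0
boss t29.5 p [ 0.6449 -0.1886  0.007 ] q6 0.21 F [-1.7  1.2  0.5] T [0.11 0.33 0.04] open 0.0295 g 40.0
lift t30.6 p [ 0.6447 -0.1886  0.0991] q6 0.21 F [ 0.2  0.3 -2.4] T [-0.05  0.13  0.01] open 0.0298 g 40.0
[329 261] [261 158] [342 173]
```

View pics/m2.png

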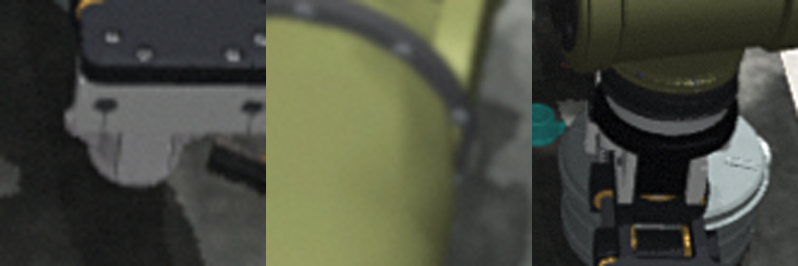

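The front finger hides the nut at (329,261), and the cover sits level on the pan. The ear reading (54.6 mm) is below 58 mm, so I'll check the nut's yaw in the grip with the ears turned towards the scene camera.

```bash
python3 - <<'E'
from h import *
S=[.4876,-.0492]
env.move_linear([.645,-.1887,.17],feed=.25)
env.goto([*S,.19],R(1.02)); st('over')
im=snap('scene','s3.png')
p=proj('scene',[*S,.195]).astype(int);print(p)
for k in(.015,.025,.029):
  for e in(-.3,0,.3): print(k,e,proj('scene',[S[0]+k*np.cos(1.02-np.pi/2+e),S[1]+k*np.sin(1.02-np.pi/2+e),.201])-p)
cv2.imwrite('pics/m3.png',cv2.resize(im[p[1]-30:p[1]+30,p[0]-30:p[0]+30,::-1],(540,540),interpolation=cv2.INTER_CUBIC))
E
```

```text
over t32.4 p [ 0.4877 -0.0494  0.1895] q6 -1.19 F [-0.9  0.9 -2.1] T [-0.02 -0.01  0.02] open 0.0296 g 40.0
[347 130]
0.015 -0.3 [-0.93209263  2.25114061]
0.015 0 [1.78982196 2.54492518]
0.015 0.3 [4.43091542 2.36551468]
0.025 -0.3 [-2.19308645  5.62052766]
0.025 0 [2.38264169 6.11638729]
0.025 0.3 [6.81928889 5.81045169]
0.029 -0.3 [-2.70390214  6.98489613]
0.029 0 [2.62232643 7.56302425]
0.029 0.3 [7.78513959 7.20485173]
```

View pics/m3.png

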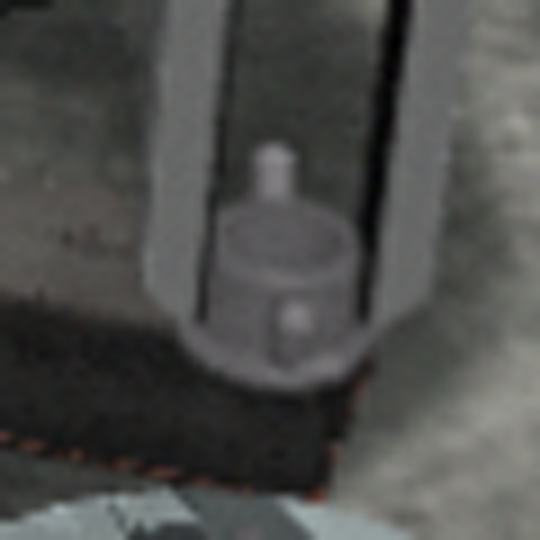

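The picture shows the nut upright in the fingers. The boss centre is at crop x 287 and the ears at (275,165) and (297,318), within about 0.02 rad of the expected yaw. Next I lower the nut onto the stud and start turning.

```bash
python3 - <<'E'
from h import *
S=[.4876,-.0492]
env.goto([*S,.175],R(2.22)); env.move_gripper(.015,55); f0=st('rot')['wrist_force']
for z in(.14,.130,.1245,.1205):
    env.move_linear([*S,z],feed=.08); f=st(z)['wrist_force']-f0
    if np.linalg.norm(f)>10: print('stop'); raise SystemExit
for a in(.3,.6,.9,1.2):
    env.goto([*S,.1205-.0025*a],R(2.22-a)); f=st(a)['wrist_force']-f0
    if np.linalg.norm(f)>15: print('stop'); break
E
```

```text
rot t33.8 p [ 0.4877 -0.0492  0.1751] q6 -2.39 F [-0.  -0.3 -2.8] T [0.05 0.02 0.01] open 0.0292 g 55.0
0.14 t34.3 p [ 0.4877 -0.0492  0.1402] q6 -2.40 F [ 0.2 -0.2 -0.7] T [0.05 0.03 0.  ] open 0.0292 g 55.0
0.13 t34.6 p [ 0.4875 -0.0492  0.1299] q6 -2.40 F [ 0.5 -0.5 -2. ] T [ 0.06 -0.01 -0.02] open 0.0293 g 55.0
0.1245 t34.9 p [ 0.4875 -0.0492  0.1243] q6 -2.40 F [-0.5 -0.5 -1.4] T [0.07 0.05 0.01] open 0.0297 g 55.0
0.1205 t35.1 p [ 0.4875 -0.0492  0.1203] q6 -2.40 F [-0.2 -0.7 -2.4] T [ 0.01  0.03 -0.01] open 0.0296 g 55.0
0.3 t35.5 p [ 0.4876 -0.0492  0.1199] q6 -2.10 F [ 0.3  0.1 -2.2] T [-0.03 -0.   -0.04] open 0.0297 g 55.0
0.6 t35.9 p [ 0.4876 -0.0492  0.1191] q6 -1.80 F [ 0.4  0.8 -2.6] T [-0.02  0.    0.03] open 0.0293 g 55.0
0.9 t36.3 p [ 0.4876 -0.0492  0.1183] q6 -1.50 F [-0.2 -0.2 -2.4] T [ 0.04 -0.01 -0.  ] open 0.0296 g 55.0
1.2 t36.7 p [ 0.4876 -0.0492  0.1175] q6 -1.20 F [ 0.5  0.8 -2.4] T [-0.03  0.    0.02] open 0.0289 g 55.0
```

```bash
python3 - <<'E'
from h import *
S=[.4876,-.0492]
env.move_gripper(.015,60)
for a in(1.5,1.8,2.1,2.4,2.6,2.8,3.0,3.2,3.4,3.6):
    env.goto([*S,.1205-.0025*a],R(2.22-a)); s=st(a); f=s['wrist_force']
    if np.linalg.norm(f)>20 or abs(s['wrist_torque'][2])>.5: print('stop'); break
E
```

```text
1.5 t37.3 p [ 0.4876 -0.0492  0.1167] q6 -0.90 F [-0.1 -0.3 -2.5] T [-0.09 -0.01 -0.03] open 0.0298 g 60.0
1.8 t37.7 p [ 0.4876 -0.0492  0.116 ] q6 -0.60 F [ 0.3 -0.1 -2.1] T [-0.05  0.03  0.04] open 0.0291 g 60.0
2.1 t38.1 p [ 0.4877 -0.0492  0.1154] q6 -0.30 F [ 0.7  0.3 -0.8] T [-0.05 -0.02  0.04] open 0.0296 g 60.0
2.4 t38.5 p [ 0.4878 -0.0492  0.1148] q6 -0.00 F [0.6 0.  1.2] T [-0.07  0.03 -0.07] open 0.0290 g 60.0
2.6 t38.8 p [ 0.4878 -0.0492  0.1142] q6 0.20 F [0.4 0.7 3.3] T [-0.02  0.04 -0.06] open 0.0294 g 60.0
2.8 t39.1 p [ 0.4878 -0.0492  0.1137] q6 0.40 F [ 0.2 -0.1  4.7] T [-0.03  0.1  -0.05] open 0.0292 g 60.0
3.0 t39.4 p [ 0.4878 -0.0492  0.1133] q6 0.60 F [-0.1 -0.4  6.5] T [-0.11  0.13 -0.16] open 0.0293 g 60.0
3.2 t39.7 p [ 0.4879 -0.0493  0.1129] q6 0.80 F [-0.6 -0.6  6.6] T [-0.05  0.21 -0.08] open 0.0297 g 60.0
3.4 t40.0 p [ 0.488  -0.0493  0.1126] q6 1.00 F [ 0.2 -0.9  7.2] T [-0.01  0.18 -0.16] open 0.0294 g 60.0
3.6 t40.3 p [ 0.4882 -0.0493  0.1122] q6 1.20 F [-0.4 -0.1  9.4] T [-0.07  0.17 -0.13] open 0.0293 g 60.0
```

```bash
python3 - <<'E'
from h import *
S=[.4876,-.0492]
for a in(3.7,3.8,3.9,4.0,4.1,4.2,4.3,4.4,4.5,4.6):
    env.goto([*S,.1120],R(2.22-a)); s=st(a); f=s['wrist_force']
    print('  yaw err %.3f'%(s['qpos'][0]-s['qpos'][5]-(2.22-a)))
    if np.linalg.norm(f)>30 or abs(s['wrist_torque'][2])>.6: print('stop'); break
E
```

```text
3.7 t40.6 p [ 0.488  -0.0492  0.1124] q6 1.30 F [0.9 0.6 6.6] T [ 0.   -0.14 -0.13] open 0.0293 g 60.0
  yaw err 0.008
3.8 t40.8 p [ 0.4878 -0.0493  0.1121] q6 1.40 F [ 1.  -0.8  4.5] T [-0.17 -0.3  -0.16] open 0.0290 g 60.0
  yaw err 0.007
3.9 t41.1 p [ 0.4876 -0.0492  0.1119] q6 1.50 F [ 2.2 -0.4  3.2] T [-0.13 -0.33 -0.16] open 0.0293 g 60.0
  yaw err 0.007
4.0 t41.3 p [ 0.4875 -0.0492  0.1118] q6 1.60 F [ 3.2 -0.4  1.6] T [-0.04 -0.28 -0.16] open 0.0294 g 60.0
  yaw err 0.006
4.1 t41.6 p [ 0.4874 -0.0492  0.1117] q6 1.70 F [ 2.3  0.  -1.4] T [-0.04 -0.33 -0.13] open 0.0294 g 60.0
  yaw err 0.006
4.2 t41.8 p [ 0.4873 -0.0491  0.1115] q6 1.80 F [ 2.5 -0.2 -4.8] T [-0.03 -0.27 -0.21] open 0.0294 g 60.0
  yaw err 0.006
4.3 t42.1 p [ 0.4872 -0.0492  0.1115] q6 1.90 F [ 2.5 -0.5 -9. ] T [-0.13 -0.41 -0.22] open 0.0294 g 60.0
  yaw err 0.006
4.4 t42.3 p [ 0.4871 -0.0492  0.1113] q6 2.00 F [  1.3  -2.5 -12.9] T [-0.32 -0.35 -0.3 ] open 0.0291 g 60.0
  yaw err 0.006
4.5 t42.6 p [ 0.4872 -0.049   0.1113] q6 2.10 F [  3.9   0.4 -18.6] T [ 0.23 -0.73 -0.35] open 0.0293 g 60.0
  yaw err 0.006
4.6 t42.8 p [ 0.4872 -0.0489  0.1113] q6 2.20 F [  4.2   1.7 -18.8] T [ 0.39 -0.83 -0.38] open 0.0294 g 60.0
  yaw err 0.005
```

```bash
python3 - <<'E'
from h import *
S=[.4876,-.0492]; y=2.22-4.6
env.move_gripper(.094); st('open')
env.goto([*S,.1125],R(y+np.pi/2)); env.goto([*S,.1125],R(y+np.pi)); st('back')
env.move_gripper(.015,60); st('grip')
for i in range(1,9):
    a=.1*i
    env.goto([*S,.1125-.0015*a],R(y+np.pi-a)); s=st(a)
    if abs(s['wrist_torque'][2])>.75 or np.linalg.norm(s['wrist_force'])>30: print('stop'); break
E
```

```text
open t43.9 p [ 0.4876 -0.0492  0.112 ] q6 2.20 F [-0.2 -0.1 -0.9] T [0.06 0.15 0.  ] open 0.0939 g 0.0
back t46.7 p [ 0.4876 -0.0492  0.1125] q6 -0.94 F [-0.  -0.1 -0.9] T [-0.02  0.01 -0.03] open 0.0938 g 0.0
grip t47.7 p [ 0.4877 -0.0491  0.1125] q6 -0.94 F [ 1.3  1.1 -0.9] T [ 0.17 -0.16 -0.11] open 0.0294 g 60.0
0.1 t48.0 p [ 0.4877 -0.0492  0.1124] q6 -0.84 F [ 1.1  0.6 -0.7] T [ 0.09 -0.26 -0.44] open 0.0291 g 60.0
0.2 t48.2 p [ 0.4877 -0.0492  0.1123] q6 -0.74 F [1.6 0.5 0.5] T [ 0.   -0.31 -0.37] open 0.0295 g 60.0
0.30000000000000004 t48.5 p [ 0.4877 -0.0494  0.1121] q6 -0.64 F [ 1.6 -1.3 -0.6] T [-0.27 -0.28 -0.35] open 0.0292 g 60.0
0.4 t48.7 p [ 0.4877 -0.0493  0.112 ] q6 -0.54 F [ 1.5 -1.6  1.8] T [-0.36 -0.27 -0.56] open 0.0293 g 60.0
0.5 t49.0 p [ 0.4877 -0.0489  0.112 ] q6 -0.44 F [-0.7  3.6  6.2] T [ 0.53  0.17 -0.33] open 0.0291 g 60.0
0.6000000000000001 t49.2 p [ 0.4878 -0.0493  0.112 ] q6 -0.34 F [-0.1  1.   6.4] T [-0.05  0.15  0.35] open 0.0291 g 60.0
0.7000000000000001 t49.5 p [ 0.4878 -0.0497  0.1119] q6 -0.24 F [-1.2 -3.3  7.1] T [-0.65  0.23  0.73] open 0.0293 g 60.0
0.8 t49.7 p [ 0.4878 -0.0496  0.112 ] q6 -0.14 F [-1.9 -2.8 11. ] T [-0.51  0.53  0.64] open 0.0296 g 60.0
```

```bash
python3 - <<'E'
from h import *
S=[.4876,-.0492]
env.move_gripper(.094); env.move_linear([*S,.2],feed=.25); 
env.goto([.36,-.3,.25],R(0.0)); st('away')
a=snap('scene','s5.png');b=snap('top','t5.png')
p=proj('scene',[*S,.11]).astype(int);q=proj('top',[*S,.11]).astype(int);print(p,q)
c=lambda im,p,h:cv2.resize(im[p[1]-h:p[1]+h,p[0]-h:p[0]+h,::-1],(400,400),interpolation=cv2.INTER_CUBIC)
cv2.imwrite('pics/m5.png',np.vstack([np.hstack([c(a,p,25),c(b,q,25)])]))
E
```

```text
away t52.4 p [ 0.3604 -0.2993  0.2494] q6 -0.77 F [ 1.   0.  -0.1] T [-0.08  0.06 -0.01] open 0.0940 g 0.0
[342 169] [205 238]
```

View pics/m5.png

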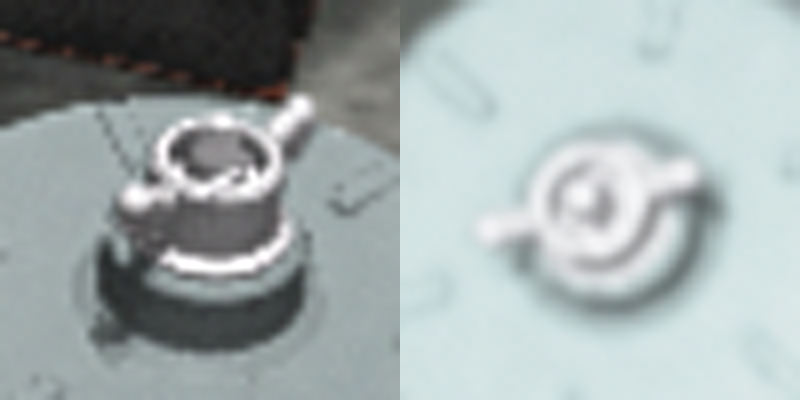

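View pics/s5.png

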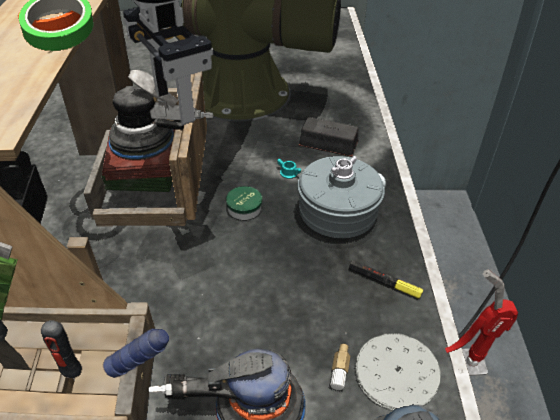

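The nut (342,165) sits on the hub, its ears at crop (135,198) and (300,105). The cover looks closed and level, and the tin and marker are untouched. Next I measure the nut's yaw and height, and the cover's gap to the rim.

```bash
python3 - <<'E'
from h import *
np.set_printoptions(precision=4,suppress=True)
L=tri(('scene',333.4,168.2),('top',215.1,234.7));Rr=tri(('scene',354,156.6),('top',190.7,241.2));print(L,Rr)
L2=tri(('scene',333.4,168.2),('top',190.7,241.2));R2=tri(('scene',354,156.6),('top',215.1,234.7));print(L2,R2)
for n,a,b in(('scene',(333.4,168.2),(354,156.6)),('top',(215.1,234.7),(190.7,241.2))):
    d=plane(n,*b,.127)-plane(n,*a,.127);print(n,np.arctan2(d[1],d[0]),np.linalg.norm(d))
# nut top rim centre: scene crop (218,155), top crop (588,203)
print(tri(('scene',317+218/8-.5,144+155/8-.5),('top',180+188/8-.5,213+203/8-.5)))
E
```

```text
(array([ 0.49  , -0.0726,  0.1245]), np.float64(0.0003053084485914816)) (array([ 0.4839, -0.0228,  0.1266]), np.float64(0.0006592503351157911))
(array([ 0.4775, -0.0372,  0.1069]), np.float64(0.04085924117293905)) (array([ 0.4966, -0.0594,  0.1463]), np.float64(0.03750408892475458))
scene 1.7286061757440851 0.05184659009243923
top 1.682828952754416 0.050505030426722955
(array([ 0.4872, -0.0478,  0.1246]), np.float64(0.0007071371178892773))
```

```bash
python3 - <<'E'
from h import *
a=cv2.imread('pics/s1.png');b=cv2.imread('pics/s5.png')
c=lambda im:cv2.resize(im[185:245,300:385],(400,282*1),interpolation=cv2.INTER_CUBIC)
d=lambda im:cv2.resize(im[145:205,300:385],(400,282*1),interpolation=cv2.INTER_CUBIC)
cv2.imwrite('pics/m6.png',np.vstack([np.hstack([c(a),c(b)]),np.hstack([d(a),d(b)])]))
for x in(310,330,340,350,370):
    for n,im in(('s1',a),('s5',b)):
        print(x,n,im[198:238,x-3:x+4].mean((1,2)).astype(int))
for e in(.074,.070):
    print(e,[proj('scene',[.4876+.0795*np.cos(t),-.0492+.0795*np.sin(t),e]).round(1) for t in(-.9,-.55,-.2)])
E
```

```text
310 s1 [ 89  89  94  99  99 103  88  68  54  53  55  54  55  57  57  58  57  55
  55  56  56  59  60  60  61  61  58  52  48  42  38  30  26  25  27  28
  29  36  44  53]
310 s5 [120 102  95  95  95 100 105 113  94  68  52  51  53  53  54  55  54  52
  52  53  54  56  59  58  59  60  55  51  45  41  36  30  25  24  25  26
  29  36  42  51]
330 s1 [146 147 147 146 145 144 142 134 122  88  60  72 117 154 115  63  57  61
  59  57  57  58  63  70  64  57  57  59  60  60  60  62  71  75  61  59
  58  59  49  30]
330 s5 [166 166 166 167 166 166 165 165 159 147 134  95  58  65 116 169 134  66
  52  53  55  57  61  66  61  55  56  56  57  57  58  59  67  73  59  56
  57  56  48  28]
340 s1 [130 140 147 146 136 137 142 145 152 143 131  68  57  85 159 179  89  53
  60  59  59  55  57  60  70  72  57  58  59  60  60  59  60  68  79  63
  59  60  62  55]
340 s5 [163 162 163 165 166 166 164 162 161 162 166 147 134  71  56  80 150 181
  94  52  54  53  57  59  67  70  54  56  57  58  57  57  58  65  75  62
  56  57  59  53]
350 s1 [71 71 72 72 73 77 83 88 92 91 82 64 60 64 78 80 70 57 61 61 58 54 56 59
 68 67 57 57 58 58 58 58 59 68 74 56 57 59 57 43]
350 s5 [162 157 162 157 155 163 159 159 155 160 174 152 139  80  58  79 146 179
 101  52  54  53  55  58  66  65  54  56  56  56  55  55  56  65  70  54
  55  57  55  41]
370 s1 [59 61 62 64 63 60 59 57 63 82 87 80 64 57 55 54 57 57 60 57 55 53 55 56
 55 55 52 52 49 42 39 39 39 35 34 36 47 58 61 62]
370 s5 [166 167 166 162 157 148 127 104  89  92 114 126 119  93  61  51  54  55
  57  56  53  51  53  53  53  53  51  50  47  40  38  39  38  34  41  45
  50  55  60  59]
0.074 [array([328.5, 213.2]), array([344.5, 215.3]), array([360. , 213.6])]
0.07 [array([328.3, 214.8]), array([344.3, 217. ]), array([359.7, 215.2])]
```

View pics/m6.png

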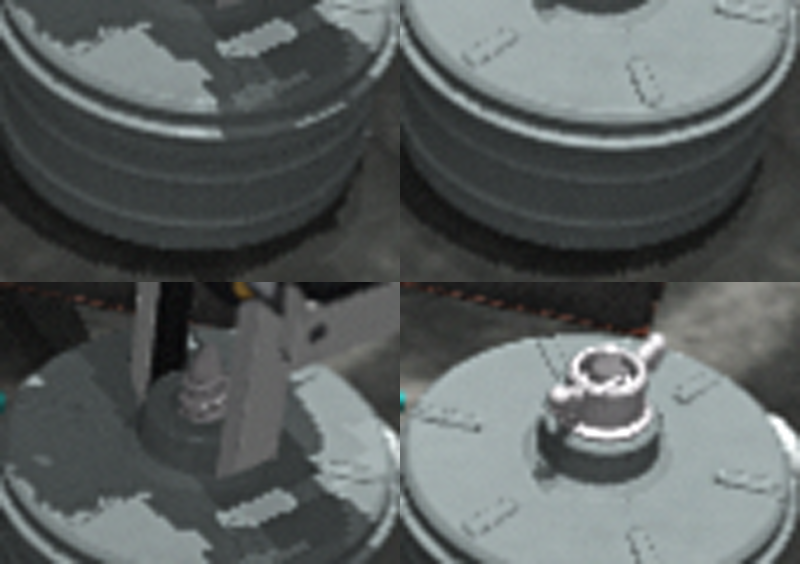

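Side by side, the cover's bright lip drops 2.0 px from before to after (row 212.8 to 214.9 at column 340). That is about 4.3 mm, from 74.3 to about 70 mm, so the cover is home and held there. The nut's collar sits on the hub. I'll make one brief snug check with the tool aligned to the nut.

```bash
python3 - <<'E'
from h import *
S=[.4876,-.0492]; y=1.70-np.pi/2
env.goto([*S,.17],R(y)); env.move_linear([*S,.1125],feed=.15)
env.move_gripper(.015,60); st('grip')
for a in(.08,.16,.24,.32):
    env.goto([*S,.1125],R(y-a)); s=st(a)
    if abs(s['wrist_torque'][2])>.7: print('snug'); break
E
```

```text
grip t55.2 p [ 0.4878 -0.0492  0.1125] q6 -0.30 F [ 3.2  1.5 -0.9] T [ 0.01 -0.48  0.06] open 0.0295 g 60.0
0.08 t55.4 p [ 0.4878 -0.0492  0.1125] q6 -0.23 F [ 3.2  0.3 -0.5] T [-0.12 -0.6   0.78] open 0.0291 g 60.0
snug
```

Within 0.08 rad the torque rises to 0.78 N m, so the nut is snug. I release, retreat and take a last look before handing in.

```bash
python3 - <<'E'
from h import *
S=[.4876,-.0492]
env.move_gripper(.094); env.move_linear([*S,.2],feed=.25); env.goto([.36,-.3,.25],R(0.0)); st('away')
b=snap('scene','s7.png'); print(b[198:222,337:344].mean((1,2)).astype(int))
cv2.imwrite('pics/m7.png',cv2.resize(b[130:320,220:440,::-1],(660,570)))
E
```

```text
away t58.1 p [ 0.3604 -0.2993  0.2494] q6 -0.77 F [ 1.1  0.5 -0.2] T [-0.04  0.02  0.07] open 0.0941 g 0.0
[163 162 164 164 166 165 164 163 161 162 166 147 134  72  56  79 149 180
  95  51  53  54  56  58]
```

View pics/m7.png

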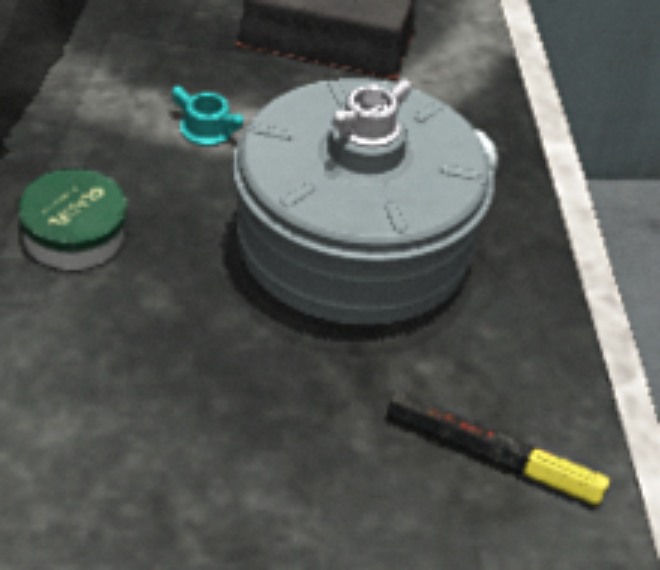

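The picture shows the cover home (lip still at row 215) and the nut seated at crop (372,110). The tin, marker and turquoise nut are untouched.

```bash
python3 -c "
from plant import env
print(env.sign_off())"
```

```text
the job is handed in; nothing more can be done
None
```

The job is handed in at about 58 s: the cover is fully home on the rim, the wing nut is snug (0.78 N m on a last check), and the marker, tin and turquoise nut are untouched; the nut ended about 4.6 rad past the thread ends by my measurement, against the 3.2 to 3.7 rad in the description, and I did not resolve that difference.

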